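# Post a printed barrel through the dust flap of the finishing cabinet

## Robot

A 6-joint arm with a two-finger parallel gripper is mounted at the origin on the work surface. World frame = base frame: x ahead of the robot, y to its left, z up, the work surface at z = 0. Lengths are in mm, angles in degrees, forces in N, time in s.
With the tool pointing down it reaches from about 325 to 1000 mm from the base axis. Payload 5.1 kg.
Tool frame: the origin (TCP) lies between the finger pads; the fingertips stand 14 mm ahead of it and the grasp point (between the pads) lies 5 mm behind it (r.tip_reach is the distance from the TCP to the fingertips, in mm); z points along the fingers, y is the line along which they close (so a half turn about z gives the same grasp; the last joint's range is limited). The gripper opens to 85 mm and grips with 20 to 120 N. Pads are 22 mm wide; open, the fingers measure 114 mm over their backs; the gripper's body (76 mm by 85 mm) begins 54 mm behind the grasp point. The pads swing forward as they close: fully open they stand 13 mm farther back than shut.
Start: joints at [-69.993, 7.093, 94.555, -0, 78.352, -4.733], TCP at [271.997, -590.341, 245.322] pointing down, gripper open.
Joint ranges: [-149.61, 149.61], [-58.7, 133.49], [1.44, 155.28], [-77.14, 257.14], [18.33, 153.61], [-166.67, 166.67]. Speed limits (degrees/s): [147.25, 147.25, 180, 180, 180, 180].

## Interface

Orientations are given as a 3x3 rotation matrix whose columns are the frame's x, y, z axes.
In Python, from cell import r gives the robot as it stands.
- The arm moves only by the shell command python3 -m crank 'ROWS'. ROWS is JSON, a list of rows, each an object of numbers: "x", "y", "z": the shift along the tool's x, y, z in m; "turn": the turn about the tool's z in degrees; "claw": the opening, from 0 (shut) to 1 (fully open). In form: [{"x": .., "y": .., "z": .., "turn": .., "claw": ..}, ...]. A call has 1 to 5 rows; each row is the pose to reach, as a shift and turn from the pose commanded when the call began, along the tool's axes at that moment; what a row does not reach only later rows make up. A row lasts 1/10 s, in which the tool goes at most 50 mm and 8.59 degrees, less where a joint would pass 70% of its speed; a pose out of reach is approached as far as the arm can. A call with a gripper value outside its range is refused whole. The fingers move at their own pace and stop on an object; the grip force is fixed at half the most. Time passes only in rows, so rows that repeat a pose let the fingers close. It gives the time, the measured TCP pose, the force, the opening and the grip force at its end, in the units of the state.
- r.sense(): the state, without advancing time (a new reading comes with each control period).
- r.get_image(name): name is "side" or "top"; returns the picture (384x512x3 uint8, blue, green, red); there is no depth.
- r.calibration(name): a dict with "mtx" (3x3 intrinsics, pixels), "R" (3x3) and "t" (3): a world point X has camera coordinates R X + t. Camera axes: x right, y down, z forward; pixel columns grow to the right and rows downward; lengths in mm; the calibration is good to about 2 mm. A picture is of the moment at which its call begins. calibration takes no time and is no camera call.
- r.sign_off(): hands the job in; it is judged then, once.
The state is a dict: "clock": time; "joint_positions": joint angles; "dq": joint speeds; "tau": joint torques, N m; "eef_pos": TCP position; "orientation": TCP orientation; "ft_force": force on the tool from outside, world axes, zero at the start; "ft_torque": the same for the moment, N m; "gripper_width": finger opening in mm; "gripper_force": force on a finger pad.
Only numpy, scipy, OpenCV 4.12 (cv2) and the standard library are available. Lean on these libraries where they do the work, as an engineer would, in place of code of your own. Each camera call takes 0.05 s, during which the arm holds its last target. There are 200 camera calls.

## Task

Take the yellow printed barrel from its cradle on the printer bed and lay it in the V-rail in front of the finishing cabinet, centred in the V and pointing at the orange flap but not yet touching it, and let go of it so that it rests there by itself. Then push it on along the rail through the spring flap until it drops down inside the cabinet and the flap swings shut behind it. Do not force the cabinet, and leave the other barrels and everything else on the bench where they are.

Things in the scene. Friction and masses are not known exactly. Their poses are not given: they have to be found in the camera images.
- yellow_barrel: Yellow printed barrel with a metal core, a smooth cylinder 36 mm in diameter and 84 mm long, 200 g nominal (varies). Origin at its centre; its x axis is the cylinder axis. At the start it lies level in one of the three cradles on the bed, its axis 47.5 mm above the bench; its x axis points the way of the bed's x axis.
- cabinet: Finishing cabinet, fixed: 170 mm wide, 250 mm high, 200 mm deep; front plywood to 150 mm and clear plastic above; clear top, sides and back. Origin on the bench under the flap; x level into the cabinet, y to its left, z up. Front wall from x = -6 mm to x = 0. Inside, past the rail, a ramp leads down to a rubber mat 11 mm above the bench.
- port (a point): Middle of the port's upper edge, on the flap's line, 138 mm above the bench. The port is 62 mm wide and open down to the rail. The front wall above it (clear but solid) stops a gripper held upright, so the end of the push needs the fingers leaning forward into the port, 25 to 45 degrees from vertical.
- rail_start (a point): Bottom of the V at the outer end of the V-rail, 125 mm before the flap, 70 mm above the bench. 90 degree V, aluminium on a green foot, lips 84 mm above the bench and 32 mm apart over their outsides: narrower than the barrel, so fingers can straddle it, but when pushing above it they must stay over 84 mm. A barrel lying in it has its axis 25.5 mm above this point.
- rail_end (a point): Bottom of the V at the inner end of the V-rail, 28 mm behind the flap (cabinet x = +28 mm), 70 mm above the bench; rail and cabinet x axis are in line (y = 0). The barrel stays on the rail under the flap until its centre is some 5 to 15 mm past this end, when its tail is within 10 mm of the flap's line; then it tips and slides off, at the latest as the fingers draw back.
- flap (a joint): Orange dust flap just inside the port, 56 mm wide, 49 mm long, hinged along its upper edge 137 mm above the bench. 0 = shut, hanging straight down; grows (rad) as it swings into the cabinet, at most 1.5; about 1.1 when it rests on a barrel. A spring shuts it with about 0.005 N m at first and 0.008 N m at 1.1 rad (0.1 to 0.3 N on the barrel).
- bed: Printer bed, fixed during a run: black sheet with a grey grid on a red plate in a plywood frame, 250 x 250 mm, 18 mm high (four screw posts 26 mm high in its corners). Origin on the bench under its centre. Three white V cradles on it, each 64 mm long and 32 mm wide with lips 36 mm above the bench, along the bed's x axis, centred at x = 45 mm and y = -75, 0 and +75 mm of the bed; each holds one barrel.
- green_barrel: Green barrel like the yellow one, in another cradle; origin at its centre. To be left alone.
- red_barrel: Red barrel like the yellow one, in another cradle; origin at its centre. To be left alone.
- clip_a: Small yellow printed clip, 20 x 64 x 8 mm, lying on the bed; origin at its underside. To be left alone.
- clip_b: Small yellow printed clip, 20 x 64 x 8 mm, lying on the bed; origin at its underside. To be left alone.
- screwdriver: Screwdriver lying on the bench between bed and cabinet; origin under its middle. To be left alone.
- bottle: Closed bottle, 60 mm in diameter, 150 mm high, standing to the right of the cabinet; origin at its underside. To be left alone.
- spool: Filament spool, 140 mm in diameter, 50 mm high, lying flat to the left of the bed; origin at its underside. To be left alone.
There are look-alikes about, which are no part of the job. Several things have the shape of the yellow_barrel; the one meant has the colours described above.

How it is judged:
By the outcome, as a careful person would: the job done as asked, in the order asked, and still so for the second after the job is handed in, with the robot touching nothing.
It also fails if it takes over 58 s, if anything falls off the work surface, if the arm or the gripper's body presses on something with over 40 N, if the wrist force passes 120 N, or if a joint passes its speed limit or range.

## Working session

There is one attempt and no reset: what is moved stays moved. The work goes in short steps, Python scripts to look and compute and a shell command to move; the robot and the scene stay as the last step left them, time stands still between calls to the robot, and variables do not carry over. Pictures are saved under pics/ and viewed, at most 10 in all, crops included, and the job is handed in when it is done.

```bash
ls; mkdir -p pics; python3 - <<'E'
from cell import r
import cv2
for n in("side","top"):
    cv2.imwrite(f"pics/{n}0.png",r.get_image(n)); c=r.calibration(n); print(n,c)
print(r.sense())
E
```

```text
pics
side {'mtx': array([[431.59696163,   0.        , 254.67321691],
       [  0.        , 431.59696163, 185.4123339 ],
       [  0.        ,   0.        ,   1.        ]]), 'R': array([[-0.93677293, -0.34909902,  0.02421476],
       [-0.19890842,  0.4742637 , -0.85761844],
       [ 0.28790957, -0.80821025, -0.51371613]]), 't': array([ 516.53426943,  215.10157806, 1105.34550738])}
top {'mtx': array([[417.61124121,   0.        , 256.16205155],
       [  0.        , 417.61124121, 191.42057954],
       [  0.        ,   0.        ,   1.        ]]), 'R': array([[-0.02701322, -0.99954332,  0.01354417],
       [-0.99769327,  0.02611417, -0.06265936],
       [ 0.06227705, -0.01520556, -0.99794306]]), 't': array([  26.60835995,  554.56836421, 1523.31358226])}
{'clock': 0.1, 'joint_positions': array([-6.99917511e+01,  7.13073714e+00,  9.46287792e+01, -1.21792180e-03,
        7.83524923e+01, -4.73272292e+00]), 'dq': array([ 0.07171494, -0.08203972, -0.1594979 ,  0.05890579, -0.0642203 ,
        0.07207236]), 'tau': array([ 3.82732549e-05, -4.24931145e+01, -3.66654432e+01, -1.45377112e-04,
        3.88359244e-03, -1.99889121e-05]), 'eef_pos': array([ 271.81564549, -589.83490162,  244.13885981]), 'orientation': array([[ 9.08207375e-01,  4.18519880e-01, -6.88448401e-04],
       [ 4.18520423e-01, -9.08205543e-01,  1.82980276e-03],
       [ 1.40556176e-04, -1.94997007e-03, -9.99998089e-01]]), 'ft_force': array([ 0.10352418,  0.11165287, -0.0434572 ]), 'ft_torque': array([-0.01605198, -0.0517436 ,  0.00085756]), 'gripper_force': 0.0, 'gripper_width': 85.2212367144872}
```

View pics/side0.png

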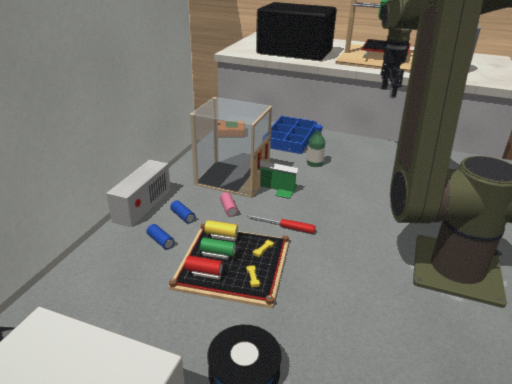

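View pics/top0.png

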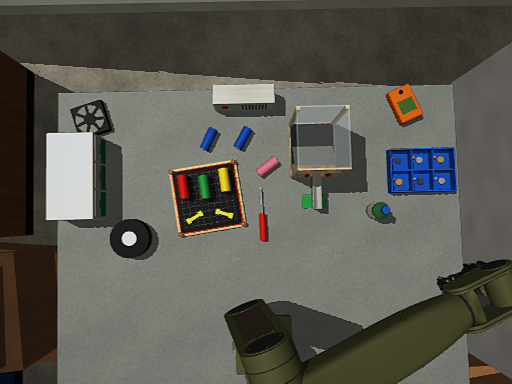

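Candidates for yellow (top view): the yellow barrel at (224,180), and the yellow clips at (195,216) and (224,213). Same shape but other colours: green (204,186), red (183,186), blue (209,139) and (243,138), pink (268,166). The side view shows the yellow barrel at (222,230). I'll check it in enlarged crops.

```bash
python3 - <<'E'
import cv2
t=cv2.imread("pics/top0.png")[95:225,165:340]; s=cv2.imread("pics/side0.png")[90:260,175:325]
cv2.imwrite("pics/topc.png",cv2.resize(t,None,fx=4.5,fy=4.5,interpolation=cv2.INTER_CUBIC))
cv2.imwrite("pics/sidec.png",cv2.resize(s,None,fx=3.5,fy=3.5,interpolation=cv2.INTER_CUBIC))
E
```

```text
(no output)
```

View pics/topc.png

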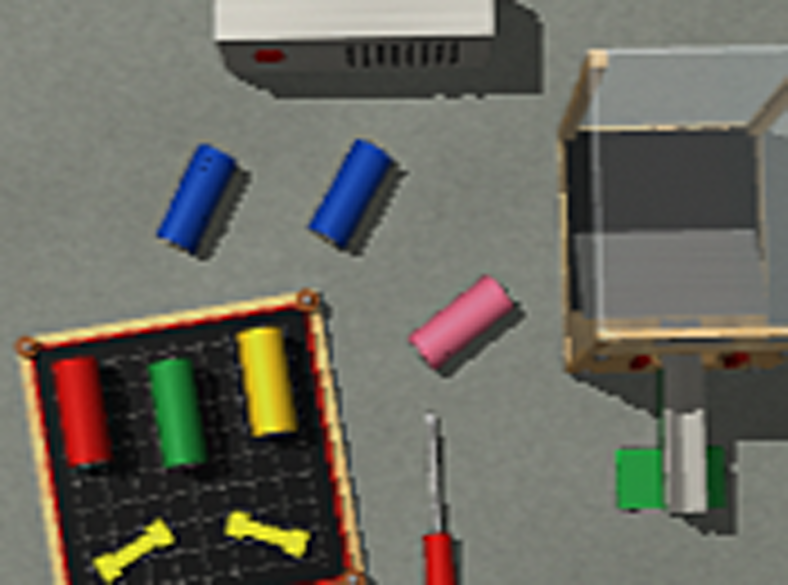

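View pics/sidec.png

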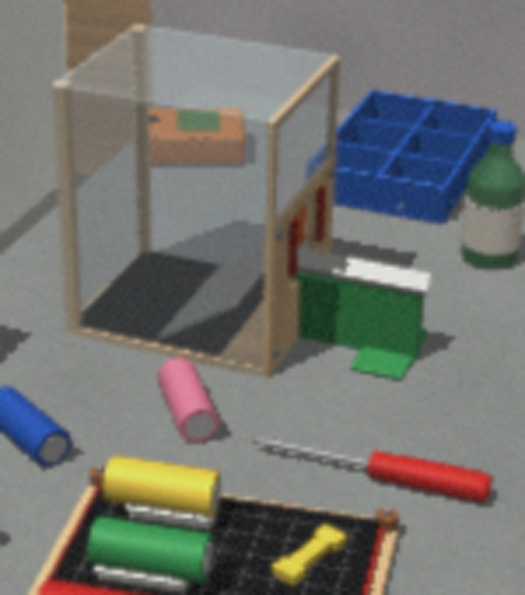

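Top crop: the yellow barrel's ends are at (260,329) and (275,434), and it is the only yellow cylinder. The rail's outer end is at (687,513) and it enters the wall at (684,362). Side crop: the yellow barrel's centre is at (161,487), the rail's outer end at (430,280), and the cabinet's front-left edge runs from (268,374) to (273,122). Next I triangulate and fit poses.

```bash
cat > h.py <<'E'
from cell import r
import numpy as np, cv2
C={n:r.calibration(n) for n in("side","top")}
def full(n,u,v):
    s,x,y=dict(top=(4.5,165,95),side=(3.5,175,90))[n]
    return np.array([(u+.5)/s-.5+x,(v+.5)/s-.5+y])
def proj(n,X):
    c=C[n]; p=c["mtx"]@(c["R"]@np.asarray(X,float)+c["t"]); return p[:2]/p[2]
def tri(a,b):
    P=[C[n]["mtx"]@np.c_[C[n]["R"],C[n]["t"]] for n in("top","side")]
    X=cv2.triangulatePoints(P[0],P[1],np.array(a,float),np.array(b,float)).ravel(); return X[:3]/X[3]
def onplane(n,p,z):
    c=C[n]; d=c["R"].T@np.linalg.solve(c["mtx"],[*p,1]); o=-c["R"].T@c["t"]; return o+d*(z-o[2])/d[2]
E
python3 - <<'E'
from h import *
from scipy.optimize import least_squares
np.set_printoptions(precision=1,suppress=True)
for n in C: print(n,"cam",-C[n]["R"].T@C[n]["t"])
print("barrel",tri(full("top",268,382),full("side",161,487)))
e=[onplane("top",full("top",*p),z) for p,z in(((260,329),50),((275,434),50))];print("ends z~50",e,np.linalg.norm(e[0]-e[1]))
print("rail lip end",tri(full("top",687,513),full("side",430,280)))
print("rail line top",onplane("top",full("top",687,513),84),onplane("top",full("top",684,362),84))
def fit(obs,p0,nm,free):
    def f(p):
        c,s=np.cos(p[2]),np.sin(p[2]); o=[]
        for n,u,X in obs:
            x=np.array(X,float)
            if free and x[0]==999: x[0]=p[3]
            o.append(proj(n,[p[0]+c*x[0]-s*x[1],p[1]+s*x[0]+c*x[1],x[2]])-full(n,*u))
        return np.ravel(o)
    q=least_squares(f,p0,loss="soft_l1"); print(nm,q.x[:2],"yaw",np.degrees(q.x[2]),q.x[3:],"res px",f(q.x))
fit([("side",(268,374),(-6,85,0)),("side",(273,122),(-6,85,250)),("side",(337,58),(-6,-85,250)),("side",(60,83),(999,85,250)),("side",(72,332),(999,85,0)),("side",(140,28),(999,-85,250)),
 ("top",(568,370),(-6,85,0)),("top",(687,513),(-125,0,84)),("top",(597,50),(999,85,250)),("side",(430,280),(-125,0,84))],[650,-150,0,194],"cabinet",1)
fit([("top",(307,299),(113,-113,26)),("top",(27,346),(113,113,26)),("top",(357,578),(-113,-113,26)),("top",(268,382),(45,-75,47.5)),("top",(79,411),(45,75,47.5)),("top",(178,412),(45,0,47.5)),
 ("side",(161,487),(45,-75,47.5)),("side",(388,520),(-113,-113,26)),("side",(97,474),(113,-113,26))],[600,150,0.1],"bed",0)
E
```

```text
side cam [208.4 971.7 739.8]
top cam [ 459.1   35.3 1554.6]
barrel [600.7 127.4  46.9]
ends z~50 [array([642.1, 132.2,  50. ]), array([557.2, 122.1,  50. ])] 85.51649773491003
rail lip end [ 484.3 -200.8   85.6]
rail line top [ 484.6 -201.    84. ] [ 603.4 -202.9   84. ]
cabinet [ 612.3 -203.9] yaw -0.6828637812122509 [195.4] res px [ 0.   0.8  0.4 -0.1  1.3 -0.8 -0.7  0.2 -0.3 -0.1  0.8 -1.2 -0.2  0.
  0.4 -0.8 -0.4  0.3 -0.9  0. ]
bed [540.8 195.6] yaw 7.885360045396404 [] res px [-1.2  0.2  0.2 -0.3 -2.4 -1.1 -0.1  1.   0.8  1.3 -0.7 -2.3  2.2  0.3
 -2.3 -2.1  0.9 -1.3]
```

Measured heights agree with the text: barrel axis 46.9 mm against 47.5, rail lips 85.6 mm against 84. The cabinet is at (612,-204) with yaw about -0.7°, and the barrel at (600,127) with yaw about 7.3°. The gap to the green barrel means I should open to only about 60 mm. First I turn the tool.

```bash
python3 -m crank '[{"x":0,"y":0,"z":0,"turn":17.4,"claw":0.7},{"x":0,"y":0,"z":0,"turn":17.4,"claw":0.7},{"x":0,"y":0,"z":0,"turn":17.4,"claw":0.7}]'
python3 -m crank '[{"x":0.03,"y":-0.05,"z":0,"turn":0,"claw":0.7},{"x":0.06,"y":-0.09,"z":0,"turn":0,"claw":0.7},{"x":0.09,"y":-0.14,"z":0,"turn":0,"claw":0.7},{"x":0.12,"y":-0.18,"z":0,"turn":0,"claw":0.7},{"x":0.12,"y":-0.2,"z":0,"turn":0,"claw":0.7}]'
```

```text
clock: 0.4
eef_pos: [271.9, -590.0, 244.6]
orientation: [[0.992, 0.128, -0.0], [0.128, -0.992, 0.001], [-0.0, -0.001, -1.0]]
ft_force: [0.0, 0.7, -0.4]
gripper_width: 60.0
gripper_force: 0.0
clock: 0.9
eef_pos: [366.7, -374.1, 245.0]
orientation: [[0.991, 0.133, 0.0], [0.133, -0.991, 0.001], [0.001, -0.001, -1.0]]
ft_force: [0.2, -0.0, -0.3]
gripper_width: 59.7
gripper_force: 0.0
```

```bash
python3 -m crank '[{"x":0.025,"y":-0.04,"z":0,"turn":0,"claw":0.7},{"x":0.05,"y":-0.08,"z":0,"turn":0,"claw":0.7},{"x":0.075,"y":-0.12,"z":0,"turn":0,"claw":0.7},{"x":0.1,"y":-0.16,"z":0,"turn":0,"claw":0.7},{"x":0.12,"y":-0.2,"z":0,"turn":0,"claw":0.7}]'
python3 -m crank '[{"x":0.025,"y":-0.04,"z":0,"turn":0,"claw":0.7},{"x":0.05,"y":-0.08,"z":0.01,"turn":0,"claw":0.7},{"x":0.075,"y":-0.12,"z":0.02,"turn":0,"claw":0.7},{"x":0.1,"y":-0.16,"z":0.03,"turn":0,"claw":0.7},{"x":0.12,"y":-0.2,"z":0.04,"turn":0,"claw":0.7}]'
python3 -m crank '[{"x":0.02,"y":-0.03,"z":0.03,"turn":0,"claw":0.7},{"x":0.04,"y":-0.05,"z":0.06,"turn":0,"claw":0.7},{"x":0.05,"y":-0.07,"z":0.07,"turn":0,"claw":0.7},{"x":0.056,"y":-0.07,"z":0.07,"turn":0,"claw":0.7},{"x":0.056,"y":-0.07,"z":0.07,"turn":0,"claw":0.7}]'
python3 - <<'E'
from h import *
s=r.sense();print(s["eef_pos"],s["joint_positions"])
for n,b in(("top",(100,230,160,290)),("side",(140,290,150,300))):
    i=r.get_image(n)[b[0]:b[1],b[2]:b[3]]; cv2.imwrite(f"pics/a_{n}.png",i)
a,b=cv2.imread("pics/a_top.png"),cv2.imread("pics/a_side.png")
a=cv2.resize(a,(400,400),interpolation=2);b=cv2.resize(b,(400,400),interpolation=2)
cv2.imwrite("pics/a.png",np.hstack([a,b]))
E
```

```text
clock: 1.4
eef_pos: [459.4, -161.0, 245.3]
orientation: [[0.991, 0.131, 0.0], [0.131, -0.991, -0.0], [0.0, 0.0, -1.0]]
ft_force: [0.2, 0.5, 1.3]
gripper_width: 60.0
gripper_force: 0.0
clock: 1.9
eef_pos: [552.9, 52.8, 204.8]
orientation: [[0.991, 0.132, 0.0], [0.132, -0.991, -0.0], [0.0, 0.0, -1.0]]
ft_force: [0.9, -0.6, 0.7]
gripper_width: 59.9
gripper_force: 0.0
clock: 2.4
eef_pos: [599.4, 127.4, 135.2]
orientation: [[0.991, 0.13, -0.0], [0.13, -0.991, -0.0], [-0.0, 0.0, -1.0]]
ft_force: [-0.3, -0.4, -0.7]
gripper_width: 60.0
gripper_force: 0.0
[599.43688797 127.38527407 135.23849334] [ 6.98974044e+00  7.72617585e+00  1.04873722e+02 -2.56052788e-02
  6.74139395e+01  8.95016460e+01]
```

View pics/a.png

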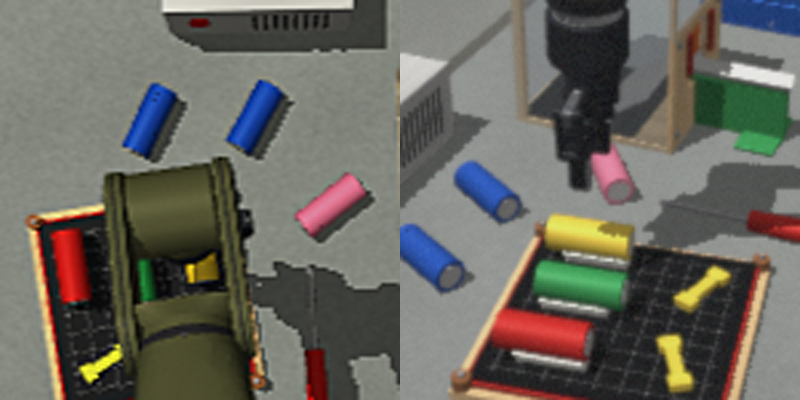

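The side half shows the fingertips at (580,180), straight above the yellow barrel at (590,240). The other barrels are clear of the fingers. Next I descend and grip.

```bash
python3 -m crank '[{"x":0.001,"y":0,"z":0.03,"turn":0,"claw":0.7},{"x":0.001,"y":0,"z":0.055,"turn":0,"claw":0.7},{"x":0.001,"y":0,"z":0.075,"turn":0,"claw":0.7},{"x":0.001,"y":0,"z":0.088,"turn":0,"claw":0.7},{"x":0.001,"y":0,"z":0.092,"turn":0,"claw":0.7}]'
python3 -m crank '[{"x":0,"y":0,"z":0,"turn":0,"claw":0.5},{"x":0,"y":0,"z":0,"turn":0,"claw":0.3},{"x":0,"y":0,"z":0,"turn":0,"claw":0.3},{"x":0,"y":0,"z":0,"turn":0,"claw":0.3},{"x":0,"y":0,"z":0,"turn":0,"claw":0.3}]'
```

```text
clock: 3.0
eef_pos: [599.3, 126.5, 42.6]
orientation: [[0.992, 0.127, -0.001], [0.127, -0.992, -0.0], [-0.001, 0.0, -1.0]]
ft_force: [-0.7, 0.3, 0.1]
gripper_width: 60.0
gripper_force: 0.0
clock: 3.5
eef_pos: [601.1, 127.6, 45.0]
orientation: [[0.992, 0.128, 0.003], [0.128, -0.992, 0.0], [0.003, 0.0, -1.0]]
ft_force: [-0.9, -1.3, 6.1]
gripper_width: 34.4
gripper_force: 60.2
```

Gripped at 34.4 mm opening and 60 N. Next I lift, turn to the rail's yaw and look.

```bash
python3 -m crank '[{"x":0,"y":0,"z":-0.02,"turn":0,"claw":0.3},{"x":0,"y":0,"z":-0.06,"turn":0,"claw":0.3},{"x":0,"y":0,"z":-0.1,"turn":4,"claw":0.3},{"x":0,"y":0,"z":-0.13,"turn":8.2,"claw":0.3},{"x":0,"y":0,"z":-0.13,"turn":8.2,"claw":0.3}]'
python3 -m crank '[{"x":-0.01,"y":0.03,"z":0,"turn":0,"claw":0.3},{"x":-0.02,"y":0.07,"z":0,"turn":0,"claw":0.3},{"x":-0.03,"y":0.11,"z":0,"turn":0,"claw":0.3},{"x":-0.04,"y":0.15,"z":0,"turn":0,"claw":0.3},{"x":-0.05,"y":0.19,"z":0,"turn":0,"claw":0.3}]'
python3 -m crank '[{"x":0,"y":0.04,"z":0,"turn":0,"claw":0.3},{"x":0,"y":0.08,"z":0,"turn":0,"claw":0.3},{"x":0,"y":0.12,"z":0,"turn":0,"claw":0.3},{"x":0,"y":0.138,"z":0,"turn":0,"claw":0.3},{"x":0,"y":0.138,"z":0,"turn":0,"claw":0.3}]'
python3 - <<'E'
from h import *
print(r.sense()["eef_pos"])
i=r.get_image("top")[140:260,250:370]; j=r.get_image("side")[90:220,190:320]
cv2.imwrite("pics/b.png",np.hstack([cv2.resize(i,(400,400),interpolation=2),cv2.resize(j,(400,400),interpolation=2)]))
E
```

```text
clock: 4.0
eef_pos: [603.0, 127.9, 179.2]
orientation: [[1.0, -0.015, 0.01], [-0.015, -1.0, 0.001], [0.01, -0.001, -1.0]]
ft_force: [0.4, -0.0, -0.6]
gripper_width: 34.3
gripper_force: 60.0
clock: 4.5
eef_pos: [545.3, -62.8, 170.8]
orientation: [[1.0, -0.013, -0.003], [-0.013, -1.0, 0.001], [-0.003, -0.001, -1.0]]
ft_force: [0.3, -0.3, -1.4]
gripper_width: 34.3
gripper_force: 60.1
clock: 5.0
eef_pos: [544.1, -201.3, 171.4]
orientation: [[1.0, -0.018, -0.003], [-0.018, -1.0, 0.001], [-0.003, -0.001, -1.0]]
ft_force: [0.0, -0.1, -2.2]
gripper_width: 34.2
gripper_force: 60.2
[ 544.05862294 -201.32790956  171.38026116]
```

View pics/b.png

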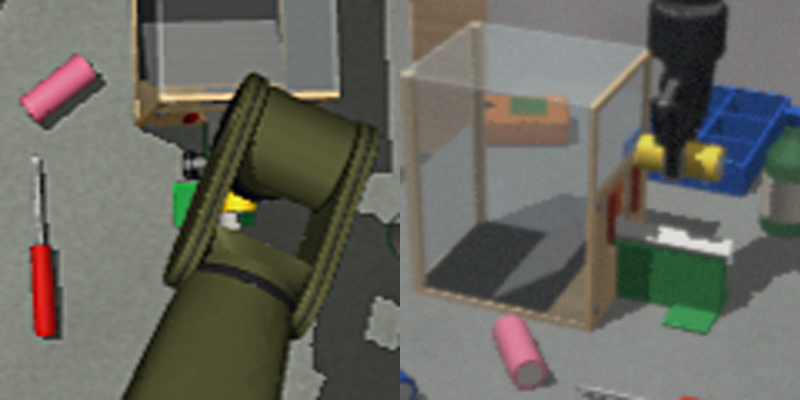

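The barrel is held level, centred near (680,157) in the right half, above and in line with the rail. Next I lower it, watching the force.

```bash
python3 -m crank '[{"x":0,"y":0.001,"z":0.03,"turn":0,"claw":0.3},{"x":0,"y":0.001,"z":0.05,"turn":0,"claw":0.3},{"x":0,"y":0.001,"z":0.065,"turn":0,"claw":0.3},{"x":0,"y":0.001,"z":0.07,"turn":0,"claw":0.3},{"x":0,"y":0.001,"z":0.07,"turn":0,"claw":0.3}]'
python3 - <<'E'
from h import *
s=r.sense();p=s["eef_pos"];print(p,s["ft_force"],proj("side",[544,-201.3,174]))
i=r.get_image("top")[150:230,280:360]; j=r.get_image("side")[120:205,235:320]
cv2.imwrite("pics/c.png",np.hstack([cv2.resize(i,(400,400),interpolation=2),cv2.resize(j,(400,400),interpolation=2)]))
E
```

```text
clock: 5.6
eef_pos: [544.8, -199.8, 102.5]
orientation: [[1.0, -0.014, -0.001], [-0.014, -1.0, 0.001], [-0.001, -0.001, -1.0]]
ft_force: [-0.0, 1.0, -1.7]
gripper_width: 34.6
gripper_force: 60.2
[ 544.77843413 -199.7544183   102.49916308] [-0.03687176  0.99070213 -1.6613467 ] [280.98933747 140.8717955 ]
```

View pics/c.png

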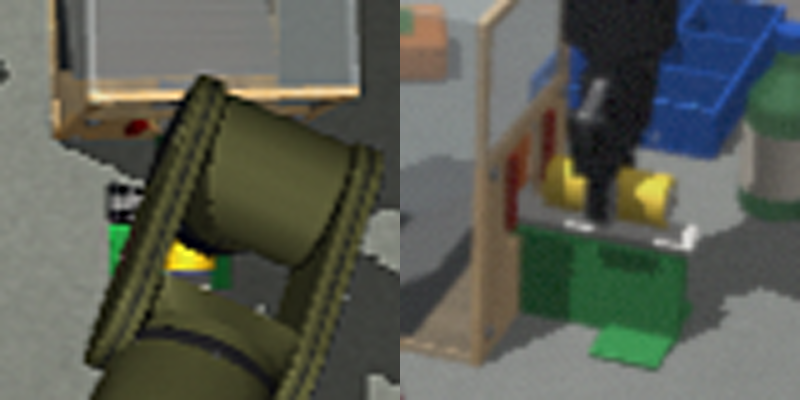

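The barrel's image agrees with the projected pose, and it sits just above the rail, clear of the flap. Next I lower the last few millimetres.

```bash
python3 -m crank '[{"x":0,"y":0.001,"z":0.003,"turn":0,"claw":0.3},{"x":0,"y":0.001,"z":0.005,"turn":0,"claw":0.3},{"x":0,"y":0.001,"z":0.007,"turn":0,"claw":0.3}]'
python3 -m crank '[{"x":0,"y":0,"z":0.001,"turn":0,"claw":0.3},{"x":0,"y":0,"z":0.002,"turn":0,"claw":0.3},{"x":0,"y":0,"z":0.002,"turn":0,"claw":0.3}]'
```

```text
clock: 6.0
eef_pos: [545.2, -202.0, 96.7]
orientation: [[1.0, -0.015, 0.001], [-0.015, -1.0, -0.0], [0.001, 0.0, -1.0]]
ft_force: [0.5, -0.1, -1.5]
gripper_width: 34.5
gripper_force: 60.2
clock: 6.3
eef_pos: [544.9, -201.8, 94.1]
orientation: [[1.0, -0.015, -0.0], [-0.015, -1.0, 0.0], [-0.0, -0.0, -1.0]]
ft_force: [-0.4, 0.6, -1.9]
gripper_width: 34.4
gripper_force: 60.2
```

```bash
python3 -m crank '[{"x":0,"y":0,"z":0.001,"turn":0,"claw":0.3},{"x":0,"y":0,"z":0.002,"turn":0,"claw":0.3},{"x":0,"y":0,"z":0.002,"turn":0,"claw":0.3}]'
python3 -m crank '[{"x":0,"y":0,"z":0.001,"turn":0,"claw":0.3},{"x":0,"y":0,"z":0.001,"turn":0,"claw":0.3},{"x":0,"y":0,"z":0.001,"turn":0,"claw":0.3}]'
```

```text
clock: 6.6
eef_pos: [545.3, -201.5, 93.1]
orientation: [[1.0, -0.015, 0.0], [-0.015, -1.0, 0.0], [0.0, -0.0, -1.0]]
ft_force: [-1.7, 3.2, 2.7]
gripper_width: 34.5
gripper_force: 60.9
clock: 6.9
eef_pos: [545.4, -201.5, 93.0]
orientation: [[1.0, -0.015, 0.0], [-0.015, -1.0, 0.0], [0.0, -0.0, -1.0]]
ft_force: [-3.7, 3.9, 9.1]
gripper_width: 34.1
gripper_force: 61.5
```

Contact came at the predicted height, with 9 N upward. Next I release and rise.

```bash
python3 -m crank '[{"x":0,"y":0,"z":0,"turn":0,"claw":0.45},{"x":0,"y":0,"z":0,"turn":0,"claw":0.55},{"x":0,"y":0,"z":0,"turn":0,"claw":0.7},{"x":0,"y":0,"z":0,"turn":0,"claw":0.7},{"x":0,"y":0,"z":0,"turn":0,"claw":0.7}]'
python3 -m crank '[{"x":0,"y":0,"z":-0.01,"turn":0,"claw":0.7},{"x":0,"y":0,"z":-0.03,"turn":0,"claw":0.7},{"x":0,"y":0,"z":-0.06,"turn":0,"claw":0.7},{"x":0,"y":0,"z":-0.1,"turn":0,"claw":0.7},{"x":0,"y":0,"z":-0.13,"turn":0,"claw":0.7}]'
python3 -m crank '[{"x":-0.03,"y":0,"z":0,"turn":0,"claw":0.0},{"x":-0.06,"y":0,"z":0,"turn":0,"claw":0.0},{"x":-0.1,"y":0,"z":0,"turn":0,"claw":0.0},{"x":-0.12,"y":0,"z":0,"turn":0,"claw":0.0},{"x":-0.12,"y":0,"z":0,"turn":0,"claw":0.0}]'
python3 - <<'E'
from h import *
i=r.get_image("top")[150:230,280:360]; j=r.get_image("side")[120:205,235:320]
cv2.imwrite("pics/d.png",np.hstack([cv2.resize(i,(400,400),interpolation=2),cv2.resize(j,(400,400),interpolation=2)]))
print(r.sense()["joint_positions"])
E
```

```text
clock: 7.4
eef_pos: [545.0, -201.8, 91.1]
orientation: [[1.0, -0.015, -0.0], [-0.015, -1.0, 0.0], [-0.0, -0.0, -1.0]]
ft_force: [-0.1, -0.1, -0.1]
gripper_width: 59.9
gripper_force: 0.0
clock: 7.9
eef_pos: [545.6, -202.0, 224.7]
orientation: [[1.0, -0.015, 0.003], [-0.015, -1.0, -0.001], [0.003, 0.001, -1.0]]
ft_force: [-0.0, -0.6, -0.2]
gripper_width: 60.2
gripper_force: 0.0
clock: 8.4
eef_pos: [423.5, -200.0, 222.1]
orientation: [[1.0, -0.017, 0.001], [-0.017, -1.0, -0.001], [0.001, 0.001, -1.0]]
ft_force: [0.7, -0.3, 0.5]
gripper_width: 0.1
gripper_force: 0.0
[-3.17550488e+01 -1.57262085e+01  1.18303551e+02  1.40787122e-02
  7.73011367e+01  5.91331405e+01]
```

View pics/d.png

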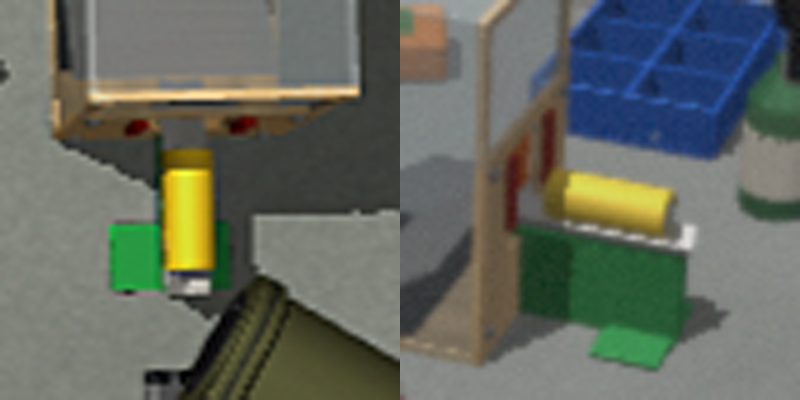

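The barrel rests by itself in the V, centred, its front clear of the flap: top half rows 150–272, wall at about row 130. The rows carry no tilt, so the lean has to come from reaching past the upright limit. I'll try that in free space high up, with the arm's plane along the rail direction.

```bash
python3 -m crank '[{"x":0.0,"y":-0.03,"z":-0.04,"turn":0,"claw":0},{"x":0.0,"y":-0.06,"z":-0.08,"turn":0,"claw":0},{"x":0,"y":-0.1,"z":-0.11,"turn":0,"claw":0},{"x":0.02,"y":-0.14,"z":-0.14,"turn":0,"claw":0},{"x":0.05,"y":-0.18,"z":-0.16,"turn":0,"claw":0}]'
python3 -m crank '[{"x":0.04,"y":-0.02,"z":-0.02,"turn":0,"claw":0},{"x":0.08,"y":-0.04,"z":-0.04,"turn":0,"claw":0},{"x":0.12,"y":-0.06,"z":-0.06,"turn":0,"claw":0},{"x":0.17,"y":-0.06,"z":-0.06,"turn":0,"claw":0},{"x":0.22,"y":-0.06,"z":-0.06,"turn":0,"claw":0}]'
python3 -m crank '[{"x":0.05,"y":0,"z":0,"turn":0,"claw":0},{"x":0.1,"y":0,"z":0,"turn":0,"claw":0},{"x":0.15,"y":0,"z":0,"turn":0,"claw":0},{"x":0.2,"y":0,"z":0,"turn":0,"claw":0},{"x":0.25,"y":0,"z":0,"turn":0,"claw":0}]'
python3 -m crank '[{"x":0.05,"y":0,"z":0,"turn":0,"claw":0},{"x":0.1,"y":0,"z":0,"turn":0,"claw":0},{"x":0.15,"y":0,"z":0,"turn":0,"claw":0},{"x":0.2,"y":0,"z":0,"turn":0,"claw":0},{"x":0.25,"y":0,"z":0,"turn":0,"claw":0}]'
python3 -c "
from cell import r
print(r.sense()['joint_positions'].round(1))"
```

```text
clock: 9.0
eef_pos: [474.9, -24.6, 382.4]
orientation: [[1.0, -0.015, 0.005], [-0.015, -1.0, -0.001], [0.006, 0.001, -1.0]]
ft_force: [1.1, -1.1, 0.1]
gripper_width: 0.1
gripper_force: 0.0
clock: 9.5
eef_pos: [697.5, 32.3, 439.7]
orientation: [[1.0, -0.013, 0.003], [-0.013, -1.0, 0.0], [0.003, -0.0, -1.0]]
ft_force: [-0.5, 0.2, 0.8]
gripper_width: 0.0
gripper_force: 0.0
clock: 10.0
eef_pos: [929.4, 27.8, 437.2]
orientation: [[1.0, -0.014, -0.002], [-0.014, -1.0, 0.0], [-0.002, -0.0, -1.0]]
ft_force: [0.6, 0.8, -0.3]
gripper_width: -0.1
gripper_force: 0.0
clock: 10.5
eef_pos: [985.0, 22.3, 393.3]
orientation: [[0.999, -0.015, 0.035], [-0.015, -1.0, 0.001], [0.035, -0.001, -0.999]]
ft_force: [-0.1, -0.3, 1.0]
gripper_width: -0.3
gripper_force: 0.0
[-1.900e+00  6.300e+01  1.400e+00  1.000e-01  1.135e+02  8.900e+01]
```

Past the limit the tool does begin to lean, 2° forward. I'll push on further.

```bash
python3 -m crank '[{"x":0.05,"y":0,"z":-0.0,"turn":0,"claw":0},{"x":0.1,"y":0,"z":-0.0,"turn":0,"claw":0},{"x":0.15,"y":0,"z":-0.0,"turn":0,"claw":0},{"x":0.2,"y":0,"z":-0.0,"turn":0,"claw":0},{"x":0.25,"y":0,"z":-0.0,"turn":0,"claw":0}]'
python3 -m crank '[{"x":0.05,"y":0,"z":-0.05,"turn":0,"claw":0},{"x":0.1,"y":0,"z":-0.1,"turn":0,"claw":0},{"x":0.15,"y":0,"z":-0.15,"turn":0,"claw":0},{"x":0.2,"y":0,"z":-0.2,"turn":0,"claw":0},{"x":0.25,"y":0,"z":-0.25,"turn":0,"claw":0}]'
python3 -c "
from cell import r
print(r.sense()['joint_positions'].round(1))"
```

```text
clock: 11.0
eef_pos: [1013.2, 17.1, 346.6]
orientation: [[0.998, -0.015, 0.068], [-0.015, -1.0, 0.001], [0.068, -0.002, -0.998]]
ft_force: [0.8, -0.0, 0.3]
gripper_width: -0.0
gripper_force: 0.0
clock: 11.5
eef_pos: [990.1, 13.0, 421.4]
orientation: [[0.995, -0.015, 0.101], [-0.015, -1.0, 0.002], [0.101, -0.003, -0.995]]
ft_force: [-0.8, -1.0, 0.2]
gripper_width: -0.1
gripper_force: 0.0
[ -2.4  61.4   1.4   0.4 111.3  88.6]
```

It adds about 2° per call and the lean is kept, so I repeat.

```bash
python3 -m crank '[{"x":0.05,"y":0,"z":-0.02,"turn":0,"claw":0},{"x":0.1,"y":0,"z":-0.04,"turn":0,"claw":0},{"x":0.15,"y":0,"z":-0.06,"turn":0,"claw":0},{"x":0.2,"y":0,"z":-0.08,"turn":0,"claw":0},{"x":0.25,"y":0,"z":-0.1,"turn":0,"claw":0}]' | sed -n '2,3p'
python3 -m crank '[{"x":0.25,"y":0,"z":-0.1,"turn":0,"claw":0},{"x":0.3,"y":0,"z":-0.12,"turn":0,"claw":0},{"x":0.4,"y":0,"z":-0.16,"turn":0,"claw":0},{"x":0.5,"y":0,"z":-0.2,"turn":0,"claw":0},{"x":0.5,"y":0,"z":-0.2,"turn":0,"claw":0}]' | sed -n '2,3p'
python3 -m crank '[{"x":0.25,"y":0,"z":0,"turn":0,"claw":0},{"x":0.3,"y":0,"z":0,"turn":0,"claw":0},{"x":0.4,"y":0,"z":0,"turn":0,"claw":0},{"x":0.5,"y":0,"z":0,"turn":0,"claw":0},{"x":0.5,"y":0,"z":0,"turn":0,"claw":0}]' | sed -n '2,3p'
```

```text
eef_pos: [996.6, 9.3, 425.8]
orientation: [[0.991, -0.015, 0.132], [-0.015, -1.0, 0.002], [0.132, -0.004, -0.991]]
eef_pos: [999.0, 5.2, 441.0]
orientation: [[0.986, -0.015, 0.167], [-0.015, -1.0, 0.002], [0.167, -0.005, -0.986]]
eef_pos: [1029.9, 1.7, 394.4]
orientation: [[0.98, -0.015, 0.199], [-0.015, -1.0, 0.002], [0.199, -0.005, -0.98]]
```

```bash
python3 -m crank '[{"x":0.3,"y":0,"z":-0.12,"turn":0,"claw":0},{"x":0.3,"y":0,"z":-0.12,"turn":0,"claw":0},{"x":0.4,"y":0,"z":-0.16,"turn":0,"claw":0},{"x":0.5,"y":0,"z":-0.2,"turn":0,"claw":0},{"x":0.5,"y":0,"z":-0.2,"turn":0,"claw":0}]' | sed -n '2,3p'
python3 -m crank '[{"x":0.3,"y":0,"z":-0.1,"turn":0,"claw":0},{"x":0.3,"y":0,"z":-0.1,"turn":0,"claw":0},{"x":0.4,"y":0,"z":-0.1,"turn":0,"claw":0},{"x":0.5,"y":0,"z":-0.1,"turn":0,"claw":0},{"x":0.5,"y":0,"z":-0.1,"turn":0,"claw":0}]' | sed -n '2,3p'
python3 -m crank '[{"x":0.3,"y":0,"z":-0.1,"turn":0,"claw":0},{"x":0.3,"y":0,"z":-0.1,"turn":0,"claw":0},{"x":0.4,"y":0,"z":-0.1,"turn":0,"claw":0},{"x":0.5,"y":0,"z":-0.1,"turn":0,"claw":0},{"x":0.5,"y":0,"z":-0.1,"turn":0,"claw":0}]' | sed -n '2,3p'
python3 -m crank '[{"x":0.3,"y":0,"z":0,"turn":0,"claw":0},{"x":0.3,"y":0,"z":0,"turn":0,"claw":0},{"x":0.4,"y":0,"z":0,"turn":0,"claw":0},{"x":0.5,"y":0,"z":0,"turn":0,"claw":0},{"x":0.5,"y":0,"z":0,"turn":0,"claw":0}]' | sed -n '2,3p'
```

```text
eef_pos: [1024.6, -1.3, 429.2]
orientation: [[0.972, -0.014, 0.236], [-0.015, -1.0, 0.002], [0.236, -0.006, -0.972]]
eef_pos: [1030.7, -3.8, 435.6]
orientation: [[0.963, -0.014, 0.267], [-0.016, -1.0, 0.002], [0.267, -0.006, -0.964]]
eef_pos: [1033.7, -5.9, 450.9]
orientation: [[0.953, -0.014, 0.302], [-0.016, -1.0, 0.002], [0.302, -0.006, -0.953]]
eef_pos: [1054.5, -7.7, 427.9]
orientation: [[0.942, -0.014, 0.334], [-0.016, -1.0, 0.002], [0.334, -0.007, -0.942]]
```

```bash
python3 -m crank '[{"x":0.3,"y":0,"z":-0.1,"turn":0,"claw":0},{"x":0.3,"y":0,"z":-0.1,"turn":0,"claw":0},{"x":0.4,"y":0,"z":-0.1,"turn":0,"claw":0},{"x":0.5,"y":0,"z":-0.1,"turn":0,"claw":0},{"x":0.5,"y":0,"z":-0.1,"turn":0,"claw":0}]' | sed -n '2,3p'
python3 -m crank '[{"x":0.3,"y":0,"z":-0.05,"turn":0,"claw":0},{"x":0.3,"y":0,"z":-0.05,"turn":0,"claw":0},{"x":0.4,"y":0,"z":-0.05,"turn":0,"claw":0},{"x":0.5,"y":0,"z":-0.05,"turn":0,"claw":0},{"x":0.5,"y":0,"z":-0.05,"turn":0,"claw":0}]' | sed -n '2,3p'
python3 -m crank '[{"x":0.3,"y":0,"z":0,"turn":0,"claw":0},{"x":0.3,"y":0,"z":0,"turn":0,"claw":0},{"x":0.4,"y":0,"z":0,"turn":0,"claw":0},{"x":0.5,"y":0,"z":0,"turn":0,"claw":0},{"x":0.5,"y":0,"z":0,"turn":0,"claw":0}]' | sed -n '2,3p'
python3 -m crank '[{"x":0.3,"y":0,"z":0,"turn":0,"claw":0},{"x":0.3,"y":0,"z":0,"turn":0,"claw":0},{"x":0.4,"y":0,"z":0,"turn":0,"claw":0},{"x":0.5,"y":0,"z":0,"turn":0,"claw":0},{"x":0.5,"y":0,"z":0,"turn":0,"claw":0}]' | sed -n '2,3p'
python3 -m crank '[{"x":0.3,"y":0,"z":0,"turn":0,"claw":0},{"x":0.3,"y":0,"z":0,"turn":0,"claw":0},{"x":0.4,"y":0,"z":0,"turn":0,"claw":0},{"x":0.5,"y":0,"z":0,"turn":0,"claw":0},{"x":0.5,"y":0,"z":0,"turn":0,"claw":0}]' | sed -n '2,3p'
python3 -m crank '[{"x":0.3,"y":0,"z":0.02,"turn":0,"claw":0},{"x":0.3,"y":0,"z":0.02,"turn":0,"claw":0},{"x":0.4,"y":0,"z":0.02,"turn":0,"claw":0},{"x":0.5,"y":0,"z":0.02,"turn":0,"claw":0},{"x":0.5,"y":0,"z":0.02,"turn":0,"claw":0}]' | sed -n '1,3p'
```

```text
eef_pos: [1050.8, -9.2, 458.7]
orientation: [[0.929, -0.014, 0.371], [-0.016, -1.0, 0.001], [0.37, -0.007, -0.929]]
eef_pos: [1056.4, -10.5, 466.9]
orientation: [[0.916, -0.014, 0.402], [-0.016, -1.0, 0.001], [0.401, -0.007, -0.916]]
eef_pos: [1069.3, -11.6, 461.7]
orientation: [[0.901, -0.014, 0.434], [-0.016, -1.0, 0.001], [0.434, -0.007, -0.901]]
eef_pos: [1078.5, -12.6, 464.5]
orientation: [[0.885, -0.014, 0.466], [-0.016, -1.0, 0.0], [0.466, -0.007, -0.885]]
eef_pos: [1084.7, -13.4, 473.2]
orientation: [[0.867, -0.014, 0.498], [-0.016, -1.0, -0.0], [0.498, -0.008, -0.867]]
clock: 18.0
eef_pos: [1092.3, -14.1, 478.5]
orientation: [[0.849, -0.014, 0.528], [-0.016, -1.0, -0.001], [0.528, -0.008, -0.849]]
```

```bash
python3 -m crank '[{"x":0.3,"y":0,"z":0.05,"turn":0,"claw":0},{"x":0.3,"y":0,"z":0.05,"turn":0,"claw":0},{"x":0.4,"y":0,"z":0.05,"turn":0,"claw":0},{"x":0.5,"y":0,"z":0.05,"turn":0,"claw":0},{"x":0.5,"y":0,"z":0.05,"turn":0,"claw":0}]' | sed -n '2,3p'
python3 -m crank '[{"x":0.3,"y":0,"z":0.05,"turn":0,"claw":0},{"x":0.3,"y":0,"z":0.05,"turn":0,"claw":0},{"x":0.4,"y":0,"z":0.05,"turn":0,"claw":0},{"x":0.5,"y":0,"z":0.05,"turn":0,"claw":0},{"x":0.5,"y":0,"z":0.05,"turn":0,"claw":0}]' | sed -n '2,3p'
python3 -m crank '[{"x":0.3,"y":0,"z":0.05,"turn":0,"claw":0},{"x":0.3,"y":0,"z":0.05,"turn":0,"claw":0},{"x":0.4,"y":0,"z":0.05,"turn":0,"claw":0},{"x":0.5,"y":0,"z":0.05,"turn":0,"claw":0},{"x":0.5,"y":0,"z":0.05,"turn":0,"claw":0}]' | sed -n '1,3p'
python3 - <<'E'
from h import *
s=r.sense();print(r.tip_reach,s["joint_positions"].round(1))
O=s["orientation"];print((O.T@(np.array([440,-201,250])-s["eef_pos"])).round(0))
# barrel tail on rail from last top picture: crop (280..,150..) x5
for p in((188,272),(188,150)): print(onplane("top",(280+p[0]/5,150+p[1]/5),100))
E
```

```text
eef_pos: [1103.0, -14.7, 477.6]
orientation: [[0.83, -0.014, 0.558], [-0.016, -1.0, -0.001], [0.557, -0.008, -0.83]]
eef_pos: [1110.1, -15.2, 484.0]
orientation: [[0.81, -0.014, 0.587], [-0.016, -1.0, -0.002], [0.587, -0.008, -0.81]]
clock: 19.5
eef_pos: [1114.4, -15.7, 495.6]
orientation: [[0.789, -0.014, 0.615], [-0.016, -1.0, -0.002], [0.615, -0.008, -0.789]]
14.0 [-4.1 60.2  1.5  2.4 80.5 87.2]
[-680.  196. -221.]
[ 498.92574258 -200.04955524  100.        ]
[ 584.35457187 -203.14831328  100.        ]
```

The lean is now 38°. The barrel tail is at x≈500. Next I return to behind the rail.

```bash
python3 -m crank '[{"x":-0.04,"y":0,"z":-0.015,"turn":0,"claw":0},{"x":-0.08,"y":0,"z":-0.03,"turn":0,"claw":0},{"x":-0.12,"y":0,"z":-0.045,"turn":0,"claw":0},{"x":-0.16,"y":0,"z":-0.06,"turn":0,"claw":0},{"x":-0.2,"y":0,"z":-0.075,"turn":0,"claw":0}]' | sed -n '2,3p'
python3 -m crank '[{"x":-0.04,"y":0,"z":-0.015,"turn":0,"claw":0},{"x":-0.08,"y":0,"z":-0.03,"turn":0,"claw":0},{"x":-0.12,"y":0,"z":-0.045,"turn":0,"claw":0},{"x":-0.16,"y":0,"z":-0.06,"turn":0,"claw":0},{"x":-0.19,"y":0,"z":-0.075,"turn":0,"claw":0}]' | sed -n '2,3p'
python3 -m crank '[{"x":-0.04,"y":0.02,"z":-0.01,"turn":0,"claw":0},{"x":-0.08,"y":0.04,"z":-0.02,"turn":0,"claw":0},{"x":-0.12,"y":0.06,"z":-0.03,"turn":0,"claw":0},{"x":-0.16,"y":0.08,"z":-0.04,"turn":0,"claw":0},{"x":-0.2,"y":0.1,"z":-0.05,"turn":0,"claw":0}]'
python3 - <<'E'
from h import *
s=r.sense();O=s["orientation"];print(s["joint_positions"].round(1),(O.T@(np.array([445,-200.5,220])-s["eef_pos"])).round(0))
E
```

```text
eef_pos: [948.2, -13.0, 444.5]
orientation: [[0.788, -0.014, 0.616], [-0.015, -1.0, -0.002], [0.616, -0.008, -0.788]]
eef_pos: [751.9, -9.9, 385.6]
orientation: [[0.789, -0.014, 0.614], [-0.016, -1.0, -0.002], [0.614, -0.008, -0.789]]
clock: 21.0
eef_pos: [563.2, -107.0, 302.4]
orientation: [[0.788, -0.013, 0.616], [-0.014, -1.0, -0.002], [0.616, -0.007, -0.788]]
ft_force: [-0.6, -1.0, -0.6]
gripper_width: 0.0
gripper_force: 0.0
[-22.2 -24.7 122.6  18.2  47.7  60.5] [-143.   96.   -8.]
```

```bash
python3 -m crank '[{"x":-0.04,"y":0.02,"z":0,"turn":0,"claw":0},{"x":-0.08,"y":0.05,"z":0,"turn":0,"claw":0},{"x":-0.12,"y":0.08,"z":0,"turn":0,"claw":0},{"x":-0.138,"y":0.095,"z":-0.005,"turn":0,"claw":0},{"x":-0.138,"y":0.095,"z":-0.005,"turn":0,"claw":0}]'
python3 - <<'E'
from h import *
s=r.sense();O=s["orientation"];print(s["joint_positions"].round(1))
for t in((452,-200.5,150),(458,-200.8,105)): print((O.T@(np.array(t)-s["eef_pos"])).round(1))
E
```

```text
clock: 21.5
eef_pos: [449.4, -201.0, 219.1]
orientation: [[0.789, -0.018, 0.614], [-0.02, -1.0, -0.004], [0.614, -0.009, -0.79]]
ft_force: [0.8, -0.1, 0.3]
gripper_width: 0.3
gripper_force: 0.0
[-43.4 -32.1 135.2  32.1  51.9  33.2]
[-40.3   0.   56.1]
[-63.2   0.6  95.4]
```

```bash
python3 -m crank '[{"x":-0.02,"y":0,"z":0.03,"turn":0,"claw":0},{"x":-0.04,"y":0,"z":0.056,"turn":0,"claw":0},{"x":-0.055,"y":0,"z":0.08,"turn":0,"claw":0},{"x":-0.061,"y":0,"z":0.092,"turn":0,"claw":0},{"x":-0.061,"y":0,"z":0.092,"turn":0,"claw":0}]'
python3 - <<'E'
from h import *
s=r.sense();O=s["orientation"];print(s["joint_positions"].round(1),s["eef_pos"])
i=r.get_image("top")[150:230,280:360]; j=r.get_image("side")[120:205,235:320]
cv2.imwrite("pics/e.png",np.hstack([cv2.resize(i,(400,400),interpolation=2),cv2.resize(j,(400,400),interpolation=2)]))
E
```

```text
clock: 22.0
eef_pos: [459.9, -197.4, 109.0]
orientation: [[0.79, -0.012, 0.613], [-0.016, -1.0, 0.001], [0.613, -0.01, -0.79]]
ft_force: [-0.4, -0.1, 0.4]
gripper_width: -0.1
gripper_force: 0.0
[-42.  -21.3 139.7  40.6  39.1  21.8] [ 459.9375962  -197.40708415  108.9636917 ]
```

View pics/e.png

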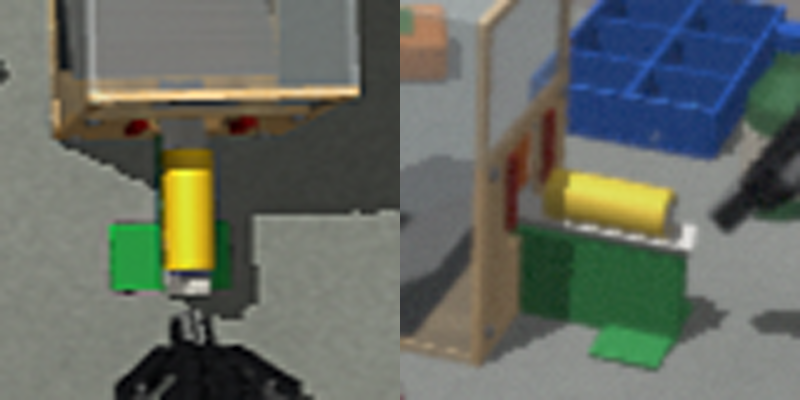

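The leaning closed fingers stand behind the tail: top half at about (195,325), side half tip at about (722,218). The barrel is undisturbed. I'll check the fingers' y against the model.

```bash
python3 -m crank '[{"x":0,"y":0,"z":0.002,"turn":0,"claw":0},{"x":0,"y":0,"z":0.002,"turn":0,"claw":0}]'
python3 - <<'E'
from h import *
s=r.sense();O=s["orientation"];p=s["eef_pos"];tip=p+14*O[:,2]
for n,X in(("tip",tip),("frontcorner",tip+11*O[:,0]),("tcp",p),("tail",[500.5,-200.8,110])):
    t=(proj("top",X)-[280,150])*5; q=(proj("side",X)-[235,120])/.2125+[400,0]; print(n,np.round(X,1),t.round(0),q.round(0))
im=r.get_image("top");g=im[208:222,305:330].sum(2);print(g)
E
```

```text
clock: 22.3
eef_pos: [462.1, -199.3, 110.7]
orientation: [[0.787, -0.013, 0.616], [-0.014, -1.0, -0.003], [0.616, -0.006, -0.787]]
ft_force: [-0.2, -0.0, 0.2]
gripper_width: -0.2
gripper_force: 0.0
tip [ 470.8 -199.4   99.7] [188. 312.] [714. 220.]
frontcorner [ 479.4 -199.5  106.5] [190. 300.] [703. 208.]
tcp [ 462.1 -199.3  110.7] [191. 325.] [728. 208.]
tail [ 500.5 -200.8  110. ] [191. 269.] [673. 197.]
[[107 181 338 402 399 407 387 314 333 331 340 379 496 531 452 457 396 183
  169 187 187 177 175 172 171]
 [398 404 394 384 385 384 378 381 323 130 144 141 115 117 129 131 148 161
  169 176 176 179 180 176 167]
 [375 392 392 380 374 379 370 372 387 398 411 351 159 156 170 174 167 172
  171 168 173 175 175 170 167]
 [377 384 383 383 374 374 381 376 374 378 374 378 373 189 201 270 156 163
  166 171 173 171 167 158 264]
 [383 378 382 382 370 375 373 379 391 387 323 245 309 178 275 351 121 164
  181 166 163 164 157 256 404]
 [382 378 381 379 374 362 364 374 395 327  42 137 357 329 212 341  42 222
  361 161 166 169 159 244 383]
 [368 375 378 368 370 370 369 379 400 326   0  95 287 316 179 353 133 141
  351 419 412 406 396 385 373]
 [373 371 374 366 373 384 381 379 401 339  13  69 260 362 213 298 235  91
  283 400 388 381 382 383 385]
 [382 382 385 379 376 371 379 384 361 226  16  40 223 369 189 285 338  84
  289 414 383 378 382 392 385]
 [391 375 370 364 369 377 393 401 423 344   7  45  97 193 191 156 190  76
  204 413 409 397 387 393 387]
 [378 364 360 366 379 395 344 218 348 344  29  57  57  53  42  34  48  50
  102 293 439 379 153  71 224]
 [373 370 378 382 394 320  64  11  55 103  52  65  65  67  52  30  59  58
   52  16   6  49  43  42  56]
 [368 378 386 406 339  75  39  56  52  43  65  65  68  70  56  34  62  68
   69  54  42  55  64  62  55]
 [369 374 388 316  81  41  64  60  42  50  57  65  85  68  64  47  65  55
   73  72  72  72  68  69  62]]
```

Fingers and barrel agree within 2 mm in y. Next I lower to z≈105 and push in small steps, watching the force.

```bash
python3 -m crank '[{"x":-0.003,"y":0,"z":0.004,"turn":0,"claw":0},{"x":0.0,"y":0,"z":0.007,"turn":0,"claw":0},{"x":0.004,"y":0,"z":0.01,"turn":0,"claw":0},{"x":0.008,"y":0,"z":0.013,"turn":0,"claw":0},{"x":0.011,"y":0,"z":0.015,"turn":0,"claw":0}]'
python3 -m crank '[{"x":0.004,"y":0,"z":0.003,"turn":0,"claw":0},{"x":0.008,"y":0,"z":0.006,"turn":0,"claw":0},{"x":0.012,"y":0,"z":0.009,"turn":0,"claw":0},{"x":0.016,"y":0,"z":0.012,"turn":0,"claw":0},{"x":0.02,"y":0,"z":0.0155,"turn":0,"claw":0}]'
```

```text
clock: 22.85
eef_pos: [479.8, -199.1, 104.1]
orientation: [[0.789, -0.014, 0.615], [-0.016, -1.0, -0.002], [0.615, -0.008, -0.789]]
ft_force: [0.6, -0.8, -0.0]
gripper_width: 0.3
gripper_force: 0.0
clock: 23.35
eef_pos: [504.8, -199.3, 104.0]
orientation: [[0.789, -0.013, 0.615], [-0.016, -1.0, -0.002], [0.615, -0.008, -0.789]]
ft_force: [-2.3, 0.8, 3.4]
gripper_width: -0.7
gripper_force: 1.6
```

```bash
python3 -m crank '[{"x":0.005,"y":0,"z":0.001,"turn":0,"claw":0},{"x":0.009,"y":0,"z":0.004,"turn":0,"claw":0},{"x":0.013,"y":0,"z":0.0075,"turn":0,"claw":0},{"x":0.017,"y":0,"z":0.0105,"turn":0,"claw":0},{"x":0.021,"y":0,"z":0.0138,"turn":0,"claw":0}]'
python3 -m crank '[{"x":0.004,"y":0,"z":0.003,"turn":0,"claw":0},{"x":0.008,"y":0,"z":0.006,"turn":0,"claw":0},{"x":0.012,"y":0,"z":0.009,"turn":0,"claw":0},{"x":0.016,"y":0,"z":0.0125,"turn":0,"claw":0},{"x":0.02,"y":0,"z":0.0155,"turn":0,"claw":0}]'
python3 - <<'E'
from h import *
i=r.get_image("top")[140:220,280:360]; j=r.get_image("side")[120:205,235:320]
cv2.imwrite("pics/f.png",np.hstack([cv2.resize(i,(400,400),interpolation=2),cv2.resize(j,(400,400),interpolation=2)]))
E
```

```text
clock: 23.85
eef_pos: [529.9, -199.8, 106.1]
orientation: [[0.789, -0.014, 0.615], [-0.016, -1.0, -0.002], [0.615, -0.008, -0.789]]
ft_force: [-3.0, 0.2, 1.4]
gripper_width: -0.1
gripper_force: 1.3
clock: 24.35
eef_pos: [555.3, -200.0, 106.2]
orientation: [[0.789, -0.013, 0.615], [-0.016, -1.0, -0.002], [0.615, -0.008, -0.789]]
ft_force: [-2.6, 0.6, 0.2]
gripper_width: 0.3
gripper_force: 1.0
```

View pics/f.png

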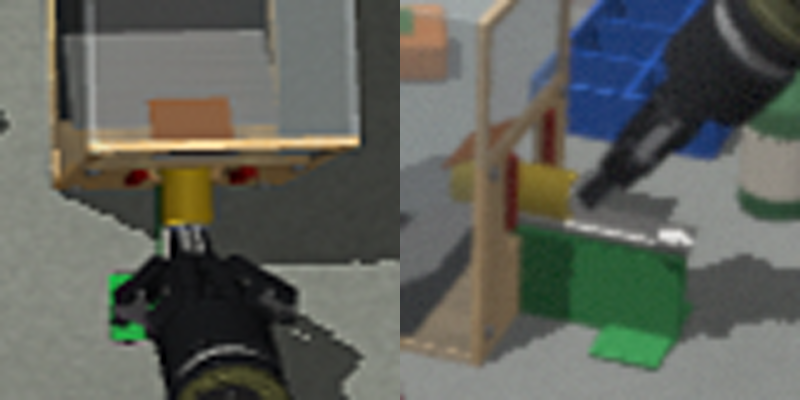

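The barrel pushes the orange flap open (top half, flap at (190,118)) and the fingers point into the port with little force. I push on.

```bash
python3 -m crank '[{"x":0.004,"y":0,"z":0.003,"turn":0,"claw":0},{"x":0.008,"y":0,"z":0.006,"turn":0,"claw":0},{"x":0.012,"y":0,"z":0.009,"turn":0,"claw":0},{"x":0.016,"y":0,"z":0.0125,"turn":0,"claw":0},{"x":0.02,"y":0,"z":0.0155,"turn":0,"claw":0}]'
python3 -m crank '[{"x":0.003,"y":0,"z":0.002,"turn":0,"claw":0},{"x":0.006,"y":0,"z":0.0045,"turn":0,"claw":0},{"x":0.009,"y":0,"z":0.007,"turn":0,"claw":0},{"x":0.012,"y":0,"z":0.0095,"turn":0,"claw":0},{"x":0.014,"y":0,"z":0.011,"turn":0,"claw":0}]'
python3 - <<'E'
from h import *
i=r.get_image("top")[140:220,280:360]; j=r.get_image("side")[120:205,215:300]
cv2.imwrite("pics/g.png",np.hstack([cv2.resize(i,(400,400),interpolation=2),cv2.resize(j,(400,400),interpolation=2)]))
E
```

```text
clock: 24.95
eef_pos: [580.6, -200.4, 106.4]
orientation: [[0.788, -0.013, 0.615], [-0.015, -1.0, -0.002], [0.615, -0.008, -0.789]]
ft_force: [-3.7, 0.7, 1.6]
gripper_width: 0.0
gripper_force: 1.6
clock: 25.45
eef_pos: [598.4, -200.9, 106.2]
orientation: [[0.788, -0.014, 0.615], [-0.016, -1.0, -0.003], [0.615, -0.008, -0.788]]
ft_force: [0.0, -0.4, -1.0]
gripper_width: -0.2
gripper_force: 0.0
```

View pics/g.png

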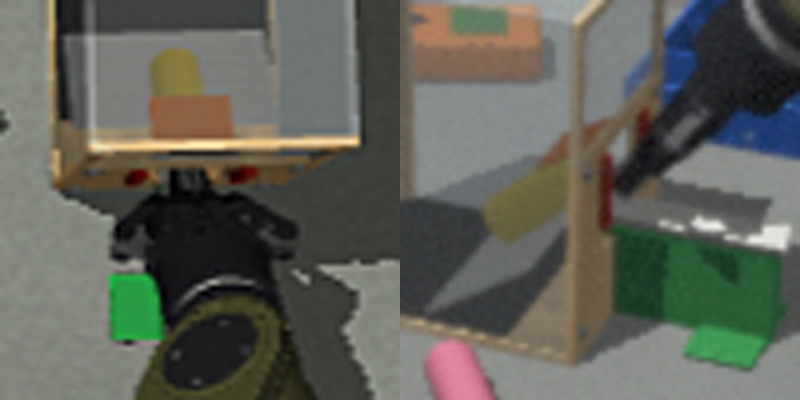

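The barrel has tipped onto the ramp and the fingers feel no force. Now I draw back the way I came and then rise. I've reached 11 views, one over the limit of 10, so I check the rest by numbers only.

```bash
python3 -m crank '[{"x":-0.008,"y":0,"z":-0.006,"turn":0,"claw":0},{"x":-0.024,"y":0,"z":-0.018,"turn":0,"claw":0},{"x":-0.045,"y":0,"z":-0.035,"turn":0,"claw":0},{"x":-0.07,"y":0,"z":-0.055,"turn":0,"claw":0},{"x":-0.095,"y":0,"z":-0.074,"turn":0,"claw":0}]'
python3 -m crank '[{"x":-0.01,"y":0,"z":-0.02,"turn":0,"claw":0},{"x":-0.02,"y":0,"z":-0.05,"turn":0,"claw":0},{"x":-0.02,"y":0,"z":-0.09,"turn":0,"claw":0},{"x":0,"y":0,"z":-0.12,"turn":0,"claw":0},{"x":0.02,"y":0,"z":-0.14,"turn":0,"claw":0}]'
python3 - <<'E'
from h import *
def blob(im,lo,hi,box):
    m=cv2.inRange(cv2.cvtColor(im,cv2.COLOR_BGR2HSV),lo,hi); k=np.zeros_like(m); a,b,c,d=box; k[a:b,c:d]=m[a:b,c:d]
    ys,xs=np.nonzero(k); return (len(xs),xs.mean().round(1),ys.mean().round(1),xs.min(),xs.max(),ys.min(),ys.max()) if len(xs) else 0
s,t=r.get_image("side"),r.get_image("top"); s0,t0=cv2.imread("pics/side0.png"),cv2.imread("pics/top0.png")
Y=((22,90,60),(34,255,255)); O=((5,100,60),(17,255,255))
for nm,a,b in(("now",s,t),("start",s0,t0)):
    print(nm,"yel side",blob(a,*Y,(90,210,190,275)),"yel top",blob(b,*Y,(100,185,292,352)))
    print("  or side",blob(a,*O,(140,175,245,275)),"or top",blob(b,*O,(150,175,300,340)))
for X in((655,-204,70),(680,-204,35),(720,-204,30),(750,-204,30)): print(X,proj("side",X).round(0),proj("top",X).round(0))
for nm,a,b,bx in(("side",s,s0,(200,340,140,330)),("top",t,t0,(80,260,60,290))):
    d=cv2.absdiff(a,b).max(2)[bx[0]:bx[1],bx[2]:bx[3]]>60; ys,xs=np.nonzero(d); print(nm,d.sum(),(xs.min()+bx[2],xs.max()+bx[2],ys.min()+bx[0],ys.max()+bx[0]) if d.any() else "")
E
```

```text
clock: 26.05
eef_pos: [475.8, -198.5, 105.5]
orientation: [[0.789, -0.013, 0.614], [-0.015, -1.0, -0.002], [0.614, -0.008, -0.789]]
ft_force: [-0.3, -1.0, 0.9]
gripper_width: 0.0
gripper_force: 0.0
clock: 26.55
eef_pos: [406.0, -199.4, 230.5]
orientation: [[0.787, -0.016, 0.616], [-0.016, -1.0, -0.005], [0.616, -0.006, -0.788]]
ft_force: [0.1, -0.3, -0.3]
gripper_width: 0.2
gripper_force: 0.0
now yel side (198, np.float64(233.0), np.float64(167.2), np.int64(222), np.int64(258), np.int64(159), np.int64(175)) yel top (177, np.float64(313.7), np.float64(148.8), np.int64(308), np.int64(319), np.int64(139), np.int64(174))
  or side (95, np.float64(261.7), np.float64(154.6), np.int64(256), np.int64(268), np.int64(143), np.int64(169)) or top (25, np.float64(326.0), np.float64(173.4), np.int64(300), np.int64(338), np.int64(171), np.int64(174))
start yel side 0 yel top (1, np.float64(311.0), np.float64(174.0), np.int64(311), np.int64(311), np.int64(174), np.int64(174))
  or side (90, np.float64(261.9), np.float64(154.2), np.int64(257), np.int64(268), np.int64(143), np.int64(168)) or top (23, np.float64(325.5), np.float64(173.4), np.int64(301), np.int64(338), np.int64(172), np.int64(174))
(655, -204, 70) [247. 164.] [316. 161.]
(680, -204, 35) [240. 171.] [314. 156.]
(720, -204, 30) [229. 170.] [313. 145.]
(750, -204, 30) [221. 169.] [313. 137.]
side 413 (np.int64(204), np.int64(237), np.int64(221), np.int64(237))
top 225 (np.int64(218), np.int64(230), np.int64(168), np.int64(191))
```

The flap reads the same as at the start. The barrel lies low inside the cabinet and nothing else has changed. I check that it has come to rest, then hand in.

```bash
python3 -m crank '[{"x":0,"y":0,"z":0,"turn":0,"claw":0},{"x":0,"y":0,"z":0,"turn":0,"claw":0},{"x":0,"y":0,"z":0,"turn":0,"claw":0},{"x":0,"y":0,"z":0,"turn":0,"claw":0},{"x":0,"y":0,"z":0,"turn":0,"claw":0}]' | head -1
python3 - <<'E'
from h import *
def f():
    o=[]
    for n,(a,b,c,d) in(("side",(140,200,200,252)),("top",(120,168,295,350))):
        m=cv2.inRange(cv2.cvtColor(r.get_image(n),cv2.COLOR_BGR2HSV),(22,90,60),(34,255,255))[a:b,c:d]; ys,xs=np.nonzero(m); o+=[len(xs),xs.mean()+c,ys.mean()+a,xs.min()+c,xs.max()+c,ys.min()+a,ys.max()+a]
    return np.round(o,1)
a=f(); [r.get_image("top") for _ in range(8)]; b=f(); print(a,b)
if np.abs(a[[1,2,8,9]]-b[[1,2,8,9]]).max()<.4: print(r.sign_off())
E
```

```text
clock: 27.15
[197.  232.7 167.2 222.  246.  159.  175.  178.  313.7 148.7 308.  319.
 139.  161. ] [199.  232.7 167.2 222.  246.  159.  175.  178.  313.7 148.7 308.  319.
 139.  161. ]
the job is handed in; nothing more can be done
None
```

The yellow barrel was laid and released in the V-rail, then pushed through the flap; it now lies at rest inside the cabinet with the flap shut, nothing else visibly moved, and the job is handed in at about 28 s, but I viewed 11 pictures, one over the limit of 10.

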